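Stack the inkstones and hold the chest lid open at 60 degrees

TASK

We are putting the inkstones away: first stack the two loose inkstones, in either order, squarely on the one lying on the small carrying board, edges flush, and let go of them. Then raise the chest's lid (a brass tab sticks out for this) to 60 degrees from closed and finish while still holding it there steadily in the fingers, so that I can put the pile in; the lid falls shut if let go. Leave the other things on the desk where they are.

Things in the scene. Friction and masses are not known exactly. Their poses are not given: they have to be found in the camera images.
- stone_base: flat rectangular inkstone, nearly black, 100 (x) x 56 (y) x 20 (z) mm, about 0.3 kg, with a paler round grinding area and a black ink well on its top face (top is flat). Origin at the centre of its underside, z up, x along the 100 mm side. It starts lying flat on the carrying board, roughly along it.
- stone_green: flat rectangular inkstone, grey-green, 100 (x) x 56 (y) x 20 (z) mm, about 0.3 kg, with a paler round grinding area and a black ink well on its top face (top is flat). Origin at the centre of its underside, z up, x along the 100 mm side. It starts loose, flat on the desk.
- stone_brown: flat rectangular inkstone, red-brown, 100 (x) x 56 (y) x 20 (z) mm, about 0.3 kg, with a paler round grinding area and a black ink well on its top face (top is flat). Origin at the centre of its underside, z up, x along the 100 mm side. It starts loose, flat on the desk.
- board: pale wooden carrying board, fixed to the desk, 150 (x) x 95 (y) x 8 (z) mm. Origin at the centre of its underside, x along the 150 mm side.
- chest: dark wooden chest, fixed to the desk, 160 (x) x 220 (y) x 90 (z) mm without its lid, walls 8 mm. Origin at the centre of its underside; its front faces its own -x, the lid is hinged along the rim on its +x side.
- lid (a joint): angle of the chest's lid in rad: 0 closed, grows as the front edge rises, stop at 1.4; 60 degrees is 1.047. The lid is a plate 160 x 220 x 12 mm of about 0.5 kg on a free hinge without spring, so it falls shut from any angle when let go.
- lid_tab (a point): Grip point of the lid's brass tab: a flat tongue 24 mm wide (along the hinge), 10 mm thick, sticking out 52 mm forward from the middle of the lid's front edge, in its plane. Point: 32 mm out from that edge, mid-thickness, 96.5 mm above the desk when closed, free below. Axes: x towards the hinge, y along it, z out of the lid's top. Pinched across its width, it can pivot in the fingers as the lid rises.
- lid_hinge (a point): point on the hinge line at the middle of the lid's width, 90.5 mm above the desk. Axes turn with the lid as for lid_tab: in them lid_tab lies at x -192, y 0, z +6 mm.
- seal_box: bystander, to be left alone: round honey-wood seal box, 60 mm across, with a dark stone knob, 60 mm tall in all. Origin at the centre of its underside.
- amber_cup: bystander, to be left alone: amber glass cup, 72 mm across, 45 mm tall. Origin at the centre of its underside.
- brass_pot: bystander, to be left alone: brass ink pot on a black saucer 84 mm across, 42 mm tall. Origin at the centre of its underside.
- brush_rest: bystander, to be left alone: blue ceramic brush rest with two brushes lying on it, about 180 mm long (brushes along its x axis), 26 mm tall. Origin at the centre of its underside.
- paperweight: bystander, to be left alone: dark wooden bar paperweight, 30 x 160 mm (long side along its y axis), 24 mm tall with its brass button. Origin at the centre of its underside.
- water_bowl: bystander, to be left alone: white ceramic water bowl, 96 mm across, 40 mm tall. Origin at the centre of its underside.

How it is judged:
On the way:
1. the three inkstones are piled squarely on the board and let go, with the lid still closed (((z of stone_green in the frame of stone_base between 0.017 and 0.023 m and z of stone_brown in the frame of stone_base between 0.037 and 0.043 m) or (z of stone_brown in the frame of stone_base between 0.017 and 0.023 m and z of stone_green in the frame of stone_base between 0.037 and 0.043 m)) and horizontal distance between each of stone_green, stone_brown and stone_base below 0.008 m and angle between the x axis of each of stone_green, stone_brown and the x axis of stone_base, either way round below 0.12 rad and horizontal distance between stone_base and board below 0.03 m and angle between stone_base's own z axis and vertical below 0.06 rad and linear speed of each of stone_green, stone_brown, stone_base below 0.03 m/s and contact force between the fingers and stone_green below 0.1 N and contact force between the fingers and stone_brown below 0.1 N and contact force between the fingers and stone_base below 0.1 N and value of joint lid below 0.1 rad), for 0.3 s.
At the end, for the whole second after the job is handed in: Fingers hold the lid still at 60 +/- 6 degrees, pressing on it with over 0.4 N. Both loose stones lie piled on the base stone, each within 8 mm and 0.12 rad of it; base stone flat within 30 mm of the board's middle; stones at rest, untouched (((z of stone_green in the frame of stone_base between 0.017 and 0.023 m and z of stone_brown in the frame of stone_base between 0.037 and 0.043 m) or (z of stone_brown in the frame of stone_base between 0.017 and 0.023 m and z of stone_green in the frame of stone_base between 0.037 and 0.043 m)) and horizontal distance between each of stone_green, stone_brown and stone_base below 0.008 m and angle between the x axis of each of stone_green, stone_brown and the x axis of stone_base, either way round below 0.12 rad and horizontal distance between stone_base and board below 0.03 m and angle between stone_base's own z axis and vertical below 0.06 rad and linear speed of each of stone_green, stone_brown, stone_base below 0.03 m/s and contact force between the fingers and stone_green below 0.1 N and contact force between the fingers and stone_brown below 0.1 N and contact force between the fingers and stone_base below 0.1 N and value of joint lid between 0.942 and 1.152 rad and velocity of joint lid between -0.05 and 0.05 rad/s and contact force between the fingers and lid above 0.4 N); the arm keeps its last pose, push and grip.
It fails at once if a bystander (seal box, amber cup, brass pot, brush rest, paperweight, water bowl) is moved more than 30 mm or tipped over (distance of any of seal_box, amber_cup, brass_pot, brush_rest, paperweight, water_bowl from where it was at the start of the episode above 0.03 m or angle between any of seal_box, amber_cup, brass_pot, brush_rest, paperweight, water_bowl's own z axis and vertical above 0.5 rad).
It also fails if it takes over 58 s, if anything falls off the work surface, if the arm or the gripper's body presses on something with over 40 N, if the wrist force passes 120 N, or if a joint passes its speed limit or range.

ROBOT

A 7-joint arm with a two-finger parallel gripper is mounted at the origin on the work surface. World frame = base frame: x ahead of the robot, y to its left, z up, the work surface at z = 0. Lengths are in m, angles in rad, forces in N, time in s.
With the tool pointing down it reaches from about 0.425 to 0.875 m from the base axis. Payload 8.4 kg.
Tool frame: the origin (TCP) lies midway between the tips of the shut fingers; the grasp point (between the pads) lies 19 mm behind it (arm.pinch_z is the distance from the TCP to the grasp point, in m); z points along the fingers, y is the direction in which the jaws open and shut (so a half turn about z gives the same grasp; the last joint's range is limited). The gripper opens to 85 mm and grips with 20 to 120 N. Pads are 22 mm wide; open, the fingers measure 114 mm over their backs; the gripper's body (76 mm by 85 mm) begins 54 mm behind the grasp point. The pads swing forward as they close: fully open they stand 13 mm farther back than shut.
Start: joints at [-1.324, 0.333, 0.04, 1.465, -0.013, 1.343, -0.059], TCP at [0.22, 0.611, 0.231] pointing down, gripper open.
Joint ranges: [-2.58, 2.58], [-0.38, 2.09], [-1.3, 1.39], [0.25, 2.4], [-1.5, 4.64], [0.08, 2.09], [-2.65, 2.65]. Speed limits (rad/s): [2.22, 2.22, 2.79, 2.79, 3.14, 3.14, 3.14].

INTERFACE

Orientations are given as a rotation vector (axis times angle).
In Python, from bench import arm, optics gives the robot as it stands. The module is installed in compiled form; this text tells all that it offers.
- The arm moves only by the shell command python3 -m handwheel 'ROWS' [FORCE]. ROWS is JSON, one flat list of numbers, 7 for each row, row after row: the shift along the tool's x, y, z in mm, then the turn, a rotation vector about the tool's x, y, z in rad, then the closure in counts, from 0 (fully open) to 255 (shut). A call has 1 to 20 rows; each row shifts and turns the commanded pose from where the row before left it, along the tool's axes as they then stand; what a row does not reach is not made up. A row lasts 1/10 s, in which the tool goes at most 50 mm and 8.59 degrees, less where a joint would pass 70% of its speed; a pose out of reach is approached as far as the arm can. A call with a gripper value outside its range is refused whole. The fingers move at their own pace and stop on an object; FORCE is the grip in N (left out, the last holds). Time passes only in rows, so rows that do not move let the fingers close. It gives the time, the measured TCP pose, the force and the opening at its end, in the units of the state.
- arm.state(): the state, without advancing time (a new reading comes with each control period).
- optics.capture(name): name is "scene" or "top" or "wrist"; returns the picture (420x560x3 uint8, red, green, blue); there is no depth.
- optics.get_calibration(name): a dict with "camera_matrix" (3x3 intrinsics, pixels), "T" (4x4, takes a point from camera to world coordinates). Camera axes: x right, y up, looking along -z (the intrinsics and any distortion apply to the point x, -y, -z); pixel columns grow to the right and rows downward; lengths in m; the calibration is good to about 2 mm. A picture is of the moment at which its call begins: read the wrist's pose just before it. get_calibration takes no time and is no camera call; for the wrist camera it gives the pose at the moment of the call.
- arm.close_job(): hands the job in, once; it reports no verdict.
The state is a dict: "t": time; "joints": joint angles; "joint_velocities": joint speeds; "joint_efforts": joint torques, N m; "ee_pos": TCP position; "orientation": TCP orientation; "ft_force": force on the tool from outside, world axes, zero at the start; "torque": the same for the moment, N m; "gripper_width": finger opening in m.
Only numpy, scipy, OpenCV 4.12 (cv2) and the standard library are available. Lean on these libraries where they do the work, as an engineer would, in place of code of your own. Each camera call takes 0.05 s, during which the arm holds its last target.

## Working session

There is one attempt and no reset: what is moved stays moved. The work goes in short steps, Python scripts to look and compute and a shell command to move; the robot and the scene stay as the last step left them, time stands still between calls to the robot, and variables do not carry over. Pictures are saved under pics/ and viewed, and the job is handed in when it is done.

```bash
mkdir -p pics; python3 - <<'E'
from bench import arm, optics
import cv2
s=arm.state(); print(s, arm.pinch_z)
for n in ("scene","top","wrist"):
    im=optics.capture(n); cv2.imwrite(f"pics/{n}0.png",im[:,:,::-1])
    c=optics.get_calibration(n); print(n,{k:(v.round(4).tolist() if hasattr(v,'round') else v) for k,v in c.items()})
E
```

```text
{'t': 0.0, 'joints': array([-1.32421194,  0.33390486,  0.03988896,  1.46629821, -0.01344674,
        1.34328624, -0.05849321]), 'joint_velocities': array([-1.36903757e-04, -8.21325148e-04, -9.94721173e-04,  3.70212585e-06,
        9.26719140e-04,  1.10827890e-03,  9.38971197e-06]), 'joint_efforts': array([-3.70330217e-04, -6.58567071e+01,  1.36522852e+00, -4.05555046e+01,
        1.69469404e-02,  1.29142715e-02,  2.53717150e-05]), 'ee_pos': array([0.22017102, 0.61108157, 0.23041218]), 'orientation': array([-5.40473600e-01, -3.09453688e+00,  2.53958059e-03]), 'ft_force': array([ 0.52242353, -0.44145212,  0.40306647]), 'torque': array([-0.0559286 ,  0.00663612, -0.05441632]), 'gripper_width': 0.08551384021948934} 0.0187
scene {'camera_matrix': [[442.9177, 0.0, 278.129], [0.0, 442.9177, 206.6066], [0.0, 0.0, 1.0]], 'T': [[0.5657, -0.5672, 0.5985, 1.3573], [0.8246, 0.3958, -0.4043, -0.5409], [-0.0076, 0.7222, 0.6916, 1.0141], [0.0, 0.0, 0.0, 1.0]]}
top {'camera_matrix': [[395.9262, 0.0, 277.9419], [0.0, 395.9262, 213.2362], [0.0, 0.0, 1.0]], 'T': [[0.0045, 0.9909, -0.1346, 0.4111], [-1.0, 0.0051, 0.004, 0.0301], [0.0047, 0.1346, 0.9909, 1.0322], [0.0, 0.0, 0.0, 1.0]]}
wrist {'camera_matrix': [[375.8409, 0.0, 273.497], [0.0, 375.8409, 210.2255], [0.0, 0.0, 1.0]], 'T': [[0.3381, -0.9012, -0.2712, 0.1523], [0.9411, 0.3231, 0.0996, 0.6363], [-0.0021, -0.2889, 0.9574, 0.3737], [0.0, 0.0, 0.0, 1.0]]}
```

View pics/scene0.png

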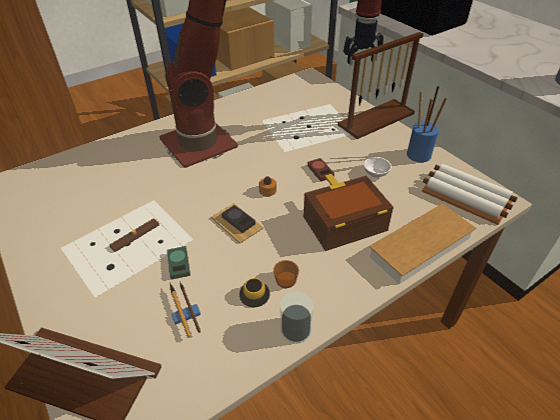

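View pics/top0.png

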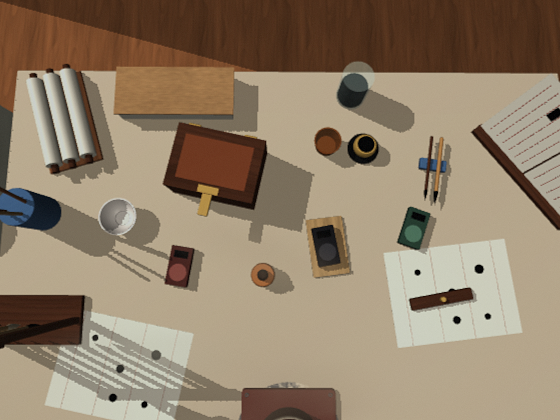

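View pics/wrist0.png

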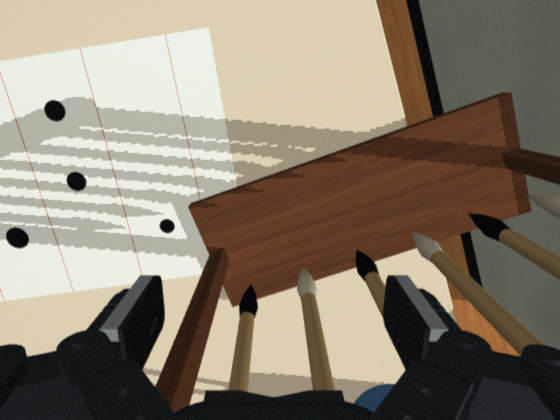

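The scene view shows green stone (178,262), brown stone (320,168), base on board (238,220), and the chest with its tab at (337,182). The top view shows brown (179,266), green (414,228), base (326,246), tab (205,200). The gripper starts just over the brush stand.

```bash
cat > h.py <<'E'
import numpy as np, cv2
from bench import arm, optics
from scipy.spatial.transform import Rotation as R
def ray(cal,px):
    K=np.array(cal["camera_matrix"]);T=np.array(cal["T"])
    px=np.atleast_2d(np.asarray(px,float))
    d=np.stack([(px[:,0]-K[0,2])/K[0,0],-(px[:,1]-K[1,2])/K[1,1],-np.ones(len(px))],1)
    return T[:3,3],d@T[:3,:3].T
def cast(cal,px,z):
    o,d=ray(cal,px); return o+d*((z-o[2])/d[:,2])[:,None]
def proj(cal,P):
    K=np.array(cal["camera_matrix"]);T=np.array(cal["T"])
    p=(np.atleast_2d(P)-T[:3,3])@T[:3,:3]
    return np.stack([K[0,0]*p[:,0]/-p[:,2]+K[0,2],K[1,2]-K[1,1]*p[:,1]/-p[:,2]],1)
def rect(cal,mask,z):
    c,_=cv2.findContours(mask.astype(np.uint8),cv2.RETR_EXTERNAL,cv2.CHAIN_APPROX_NONE)
    c=max(c,key=cv2.contourArea)
    P=cast(cal,c[:,0,:],z)[:,:2]
    (x,y),(w,h),a=cv2.minAreaRect((P*1000).astype(np.float32))
    if w<h: w,h,a=h,w,a+90
    a=(a+90)%180-90
    return round(x,1),round(y,1),round(w,1),round(h,1),round(a,1),c
E
python3 - <<'E'
from h import *
im=cv2.imread("pics/top0.png")
for n,(x,y,w,h) in dict(brown=(150,235,60,60),base=(295,205,65,80),green=(385,195,55,65),tab=(180,170,50,60)).items():
    cv2.imwrite(f"pics/c_{n}.png",cv2.resize(im[y:y+h,x:x+w],None,fx=6,fy=6,interpolation=cv2.INTER_CUBIC))
a=[cv2.resize(cv2.imread(f"pics/c_{n}.png"),(390,300)) for n in("brown","base","green","tab")]
cv2.imwrite("pics/mont.png",np.vstack([np.hstack(a[:2]),np.hstack(a[2:])]))
hsv=cv2.cvtColor(im,cv2.COLOR_BGR2HSV)
for n,p in dict(brown=[(172,255),(190,280),(165,262),(175,285),(160,262)],base=[(318,240),(338,255),(330,220),(315,270)],green=[(405,225),(424,230),(402,245)],tab=[(205,205)],table=[(240,240),(150,285)],lid=[(215,160)]).items():
    print(n,[hsv[q[1],q[0]].tolist() for q in p])
E
```

```text
brown [[4, 144, 71], [20, 63, 122], [19, 57, 183], [8, 106, 77], [20, 60, 183]]
base [[15, 18, 28], [113, 43, 24], [17, 123, 157], [17, 117, 168]]
green [[74, 94, 60], [71, 97, 58], [19, 61, 160]]
tab [[20, 151, 179]]
table [[19, 60, 178], [19, 57, 183]]
lid [[9, 173, 112]]
```

View pics/mont.png

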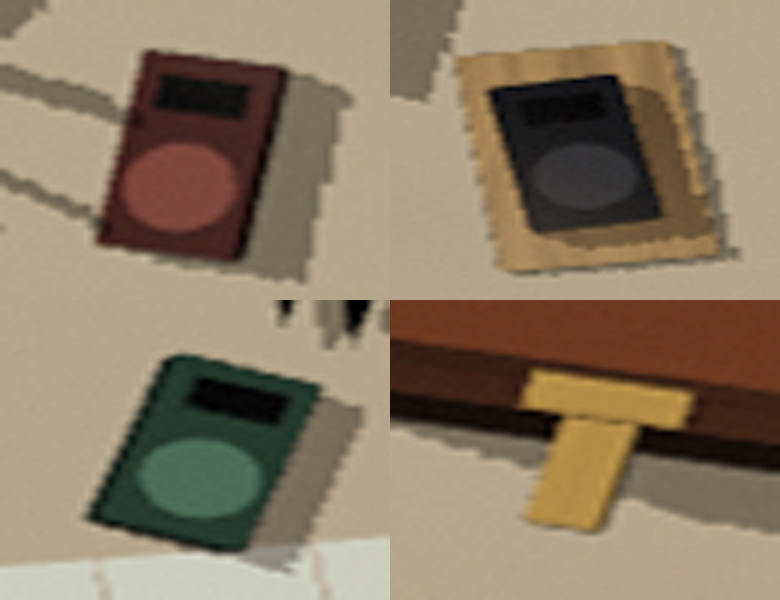

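The crops show all three stones as clear rectangles with the wells towards the picture's top, the board slightly rotated, and the brass tab as a T, pointing picture-down from the chest.

```bash
python3 - <<'E'
from h import *
im=cv2.imread("pics/top0.png"); cal=optics.get_calibration("top")
F=4
big=cv2.resize(im,None,fx=F,fy=F,interpolation=cv2.INTER_CUBIC)
hsv=cv2.cvtColor(big,cv2.COLOR_BGR2HSV).astype(int); H,S,V=hsv[...,0],hsv[...,1],hsv[...,2]
cal=dict(cal); K=np.array(cal["camera_matrix"]).copy(); K[:2]*=F; K[:2,2]+=(F-1)/2; cal["camera_matrix"]=K
def win(m,x,y,w,h):
    o=np.zeros_like(m); o[y*F:(y+h)*F,x*F:(x+w)*F]=m[y*F:(y+h)*F,x*F:(x+w)*F]; return o
dark=V<95
m={}
m["brown"]=(win(((V<100)&((S>80)|(V<60)))|((H<8)&(S>90)),150,240,55,52),.02)
m["base"]=(win(V<80,300,218,50,58),.028)
m["green"]=(win((V<90)|((H>50)&(H<95)&(S>60)),390,200,50,52),.02)
m["board"]=(win((S>90)|(V<80),300,210,60,75),.008)
m["tab"]=(win((S>110)&(V>130)&(H>15),185,192,40,30),.1015)
vis=big.copy()
for n,(k,z) in m.items():
    k=cv2.morphologyEx(k.astype(np.uint8),cv2.MORPH_OPEN,np.ones((5,5)))
    k=cv2.morphologyEx(k,cv2.MORPH_CLOSE,np.ones((15,15)))
    r=rect(cal,k,z); print(n,r[:5]); cv2.drawContours(vis,[r[5]],-1,(255,0,255),1)
cv2.imwrite("pics/vis.png",np.vstack([np.hstack([vis[800:1120,580:880],vis[800:1120,1160:1460]]),np.hstack([vis[770:1090,1500:1800],vis[650:970,680:980]])]))
E
```

```text
brown (413.0, 275.5, 99.9, 59.0, -8.5)
base (465.9, -95.5, 100.6, 58.5, 10.9)
green (512.4, -322.7, 103.0, 60.8, -19.9)
board (465.5, -101.8, 150.0, 95.9, 7.5)
tab (562.3, 196.0, 63.7, 35.7, -14.6)
```

View pics/vis.png

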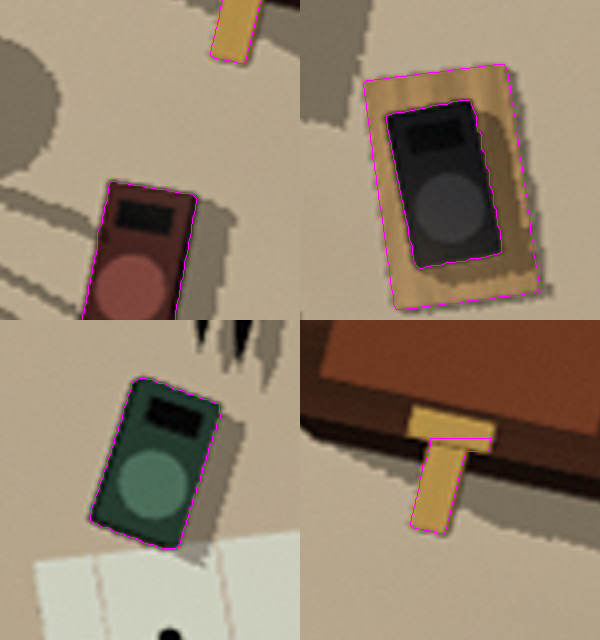

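```bash
python3 - <<'E'
from h import *
ct=optics.get_calibration("top"); cs=optics.get_calibration("scene")
print("stand base top view",cast(ct,[(84,297),(84,344)],.01).round(3).tolist())
print("stand base scene",cast(cs,[(338,125),(352,137),(414,115),(400,103)],.01).round(3).tolist())
b=cast(cs,[(349,127),(409,108)],.015); print(b.round(3))
# post tops
for (p,q) in zip(b,[(353,65),(417,38)]):
    for z in (.15,.2,.25,.3,.35): print(z,proj(cs,[[p[0],p[1],z]]).round(0),q)
print("TCP in scene",proj(cs,[arm.state()['ee_pos']]))
for n,p in dict(seal=(263,274),bowl=(118,217)).items(): print(n,cast(ct,[p],.04).round(3))
print("tab tip/root edges", cast(ct,[(198,213.5),(208,215.5),(204.5,193),(214.5,195)],.1015).round(4).tolist())
# lid corner
im=cv2.imread("pics/top0.png")
cv2.imwrite("pics/chest.png",cv2.resize(im[110:220,150:280],None,fx=5,fy=5,interpolation=cv2.INTER_CUBIC))
E
```

```text
stand base top view [[0.334, 0.515, 0.01], [0.219, 0.507, 0.01]]
stand base scene [[0.233, 0.515, 0.01], [0.329, 0.506, 0.01], [0.357, 0.822, 0.01], [0.256, 0.844, 0.01]]
[[0.275 0.537 0.015]
 [0.312 0.839 0.015]]
0.15 [[353.  97.]] (353, 65)
0.2 [[354.  85.]] (353, 65)
0.25 [[356.  72.]] (353, 65)
0.3 [[357.  59.]] (353, 65)
0.35 [[359.  46.]] (353, 65)
0.15 [[416.  79.]] (417, 38)
0.2 [[418.  67.]] (417, 38)
0.25 [[421.  55.]] (417, 38)
0.3 [[424.  42.]] (417, 38)
0.35 [[427.  29.]] (417, 38)
TCP in scene [[360.15951415  66.20521886]]
seal [[0.394 0.062 0.04 ]]
bowl [[0.534 0.429 0.04 ]]
tab tip/root edges [[0.5359, 0.2157, 0.1015], [0.5313, 0.1919, 0.1015], [0.5854, 0.2018, 0.1015], [0.5806, 0.1778, 0.1015]]
```

View pics/chest.png

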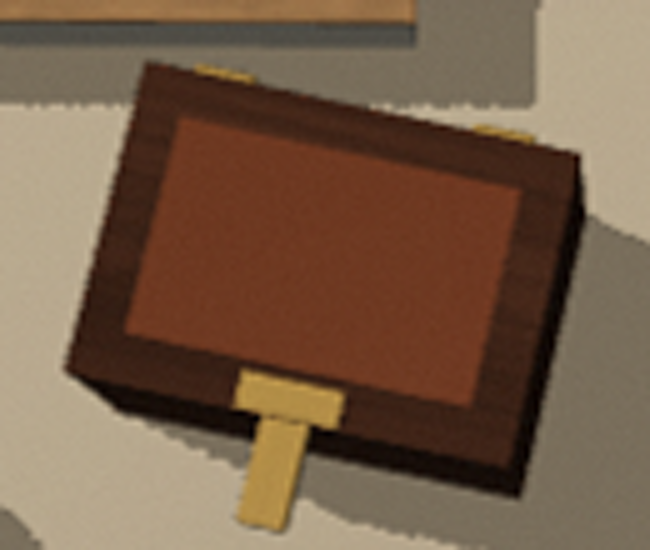

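```bash
cat >> h.py <<'E'
def go(target,yang=None):
    "prints what remains: first turn about tool z (rad), then shift in tool axes after the turn (mm)"
    s=arm.state(); Rm=R.from_rotvec(s["orientation"]).as_matrix()
    y=np.degrees(np.arctan2(Rm[1,1],Rm[0,1]))
    tilt=np.degrees(np.arccos(-Rm[2,2]))
    turn=0
    if yang is not None:
        d=(yang-y+90)%180-90; turn=-np.radians(d)
    Rn=Rm@R.from_rotvec([0,0,turn]).as_matrix()
    sh=Rn.T@(np.array(target)-s["ee_pos"])*1000
    print("t %.2f pos %s yang %.2f tilt %.2f w %.4f | turn %.3f shift %s | F %s"%(s["t"],s["ee_pos"].round(4),y,tilt,s["gripper_width"],turn,sh.round(1),s["ft_force"].round(1)), "j",s["joints"].round(2))
E
python3 - <<'E'
from h import *
ct=optics.get_calibration("top")
P=cast(ct,[(179.4,122.4),(266.4,140.6),(163.6,184.4)],.102)
print(P.round(4)); a,b,d=P
print(np.linalg.norm(a-b),np.linalg.norm(a-d),np.degrees(np.arctan2(*(a-b)[1::-1])),np.degrees(np.arctan2(*(a-d)[1::-1])),"hinge mid",(a+b)/2)
go([.22,.611,.41],81.5); go([.413,.2755,.41],81.5)
E
python3 -m handwheel '[0,0,-45,0,0,0,0, 0,0,-45,0,0,-0.1,0, 0,0,-45,0,0,-0.1,0, 0,0,-45,0,0,0,0, 0,0,0,0,0,0,0]' 40
python3 - <<'E'
from h import *
go([.413,.2755,.2],81.5)
E
```

```text
[[0.7603 0.2682 0.102 ]
 [0.7155 0.0552 0.102 ]
 [0.6056 0.3001 0.102 ]]
0.21767026341371185 0.15790057550779055 78.13366111249968 -11.64568027792223 hinge mid [0.73791356 0.16167053 0.102     ]
t 0.15 pos [0.2202 0.6112 0.2306] yang 70.19 tilt 0.07 w 0.0856 | turn -0.197 shift [   0.2   -0.4 -179.4] | F [ 0.1 -0.1  0.4] j [-1.32  0.33  0.04  1.47 -0.01  1.34 -0.06]
t 0.15 pos [0.2202 0.6112 0.2306] yang 70.19 tilt 0.07 w 0.0856 | turn -0.197 shift [-240.3 -303.7 -179. ] | F [ 0.1 -0.1  0.4] j [-1.32  0.33  0.04  1.47 -0.01  1.34 -0.06]
t: 0.65
ee_pos: [0.2208, 0.6126, 0.4184]
orientation: [0.229, 3.131, 0.015]
ft_force: [0.6, 0.3, 0.1]
gripper_width: 0.0851
t 0.65 pos [0.2208 0.6126 0.4184] yang 81.64 tilt 0.55 w 0.0851 | turn 0.002 shift [-239.7 -307.   215.8] | F [0.6 0.3 0.1] j [-1.31  0.31  0.03  1.12 -0.01  1.7   0.14]
```

```bash
python3 -m handwheel '[-30,-38,0,0,0,0,0, -30,-38,0,0,0,0,0, -30,-38,0,0,0,0,0, -30,-38,0,0,0,0,0, -30,-38,15,0,0,0,0, -30,-38,20,0,0,0,0, -30,-38,20,0,0,0,0, -30,-38,20,0,0,0,0, 0,0,45,0,0,0,0, 0,0,45,0,0,0,0, 0,0,45,0,0,0,0, 0,0,0,0,0,0,0, 0,0,0,0,0,0,0]'
python3 - <<'E'
from h import *
go([.413,.2755,.2],81.5)
cal=optics.get_calibration("wrist"); im=optics.capture("wrist"); cv2.imwrite("pics/w1.png",im[:,:,::-1]); np.save("w1.npy",np.array([cal["camera_matrix"]]));
import pickle; pickle.dump(cal,open("w1.pkl","wb"))
E
```

```text
t: 1.95
ee_pos: [0.4099, 0.282, 0.2049]
orientation: [-0.229, -3.133, 0.001]
ft_force: [0.7, 0.5, 1.0]
gripper_width: 0.0853
t 1.95 pos [0.4099 0.282  0.2049] yang 81.64 tilt 0.06 w 0.0853 | turn 0.002 shift [-4.  -6.   4.9] | F [0.7 0.5 1. ] j [-0.95  0.03  0.26  1.87 -0.01  1.24  0.74]
```

View pics/w1.png

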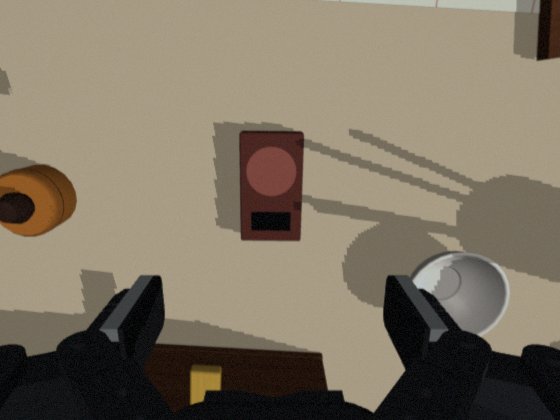

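Wrist view: brown stone fills (240..303, 131..241), nearly square to the jaws; seal box left, bowl right.

```bash
cat >> h.py <<'E'
def measure(im,cal,win,fn,z,F=4,save=None):
    x,y,w,h=win
    big=cv2.resize(im,None,fx=F,fy=F,interpolation=cv2.INTER_CUBIC)
    hsv=cv2.cvtColor(big,cv2.COLOR_BGR2HSV).astype(int)
    m=fn(hsv[...,0],hsv[...,1],hsv[...,2]); o=np.zeros(m.shape,np.uint8)
    o[y*F:(y+h)*F,x*F:(x+w)*F]=m[y*F:(y+h)*F,x*F:(x+w)*F]
    o=cv2.morphologyEx(o,cv2.MORPH_OPEN,np.ones((7,7))); o=cv2.morphologyEx(o,cv2.MORPH_CLOSE,np.ones((25,25)))
    c2=dict(cal); K=np.array(cal["camera_matrix"],float).copy(); K[:2]*=F; K[:2,2]+=(F-1)/2; c2["camera_matrix"]=K
    r=rect(c2,o,z)
    if save:
        cv2.drawContours(big,[r[5]],-1,(255,0,255),2); cv2.imwrite(save,cv2.resize(big[y*F:(y+h)*F,x*F:(x+w)*F],None,fx=.75,fy=.75))
    return r[:5]
E
python3 - <<'E'
from h import *
import pickle
cal=pickle.load(open("w1.pkl","rb")); im=cv2.imread("pics/w1.png")
fn=lambda H,S,V:((V<100)&(S>85))|((H<9)&(S>95))|(V<45)
for z in (.02,): print(measure(im,cal,(225,115,95,140),fn,z,save="pics/w1m.png"))
E
```

```text
(414.8, 278.7, 99.9, 55.4, -8.8)
```

View pics/w1m.png

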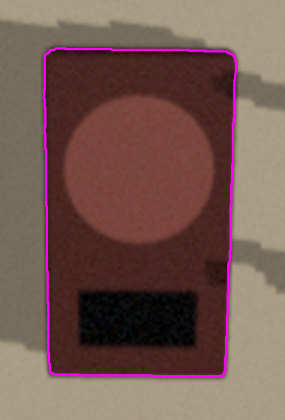

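```bash
python3 - <<'E'
from h import *
go([.4148,.2785,.003],81.2)
E
python3 -m handwheel '[-5,-3,45,0,0,0,0, 0,0,45,0,0,0,0, 0,0,45,0,0,0,0, 0,0,35,0,0,0,0, 0,0,25,0,0,0,0, 0,0,0,0,0,0,0, 0,0,0,0,0,0,0]'
python3 - <<'E'
from h import *
go([.4148,.2785,.001],81.2)
E
```

```text
t 2.00 pos [0.4107 0.2828 0.2063] yang 81.64 tilt 0.10 w 0.0857 | turn 0.008 shift [ -4.5  -3.8 203.3] | F [ 0.2 -0.2  0.7] j [-0.95  0.03  0.26  1.87 -0.01  1.24  0.74]
t: 2.7
ee_pos: [0.416, 0.2797, 0.0113]
orientation: [0.228, 3.131, 0.003]
ft_force: [-0.8, 0.2, 0.4]
gripper_width: 0.0853
t 2.70 pos [0.416  0.2797 0.0113] yang 81.66 tilt 0.14 w 0.0853 | turn 0.008 shift [ 1.  -1.4 10.3] | F [-0.8  0.2  0.4] j [-0.91  0.27  0.26  2.06 -0.09  0.82  0.83]
```

Down 10 more and close.

```bash
python3 -m handwheel '[0,-1,10,0,0,0,0, 0,0,0,0,0,0,255, 0,0,0,0,0,0,255, 0,0,0,0,0,0,255, 0,0,0,0,0,0,255, 0,0,0,0,0,0,255, 0,0,0,0,0,0,255]' 50
python3 - <<'E'
from h import *
go([.4148,.2785,.001],81.2)
E
```

```text
t: 3.4
ee_pos: [0.4148, 0.2778, 0.0003]
orientation: [0.229, 3.133, 0.002]
ft_force: [-1.2, -0.9, 5.8]
gripper_width: 0.0547
t 3.40 pos [4.148e-01 2.778e-01 3.000e-04] yang 81.64 tilt 0.07 w 0.0547 | turn 0.008 shift [ 0.1  0.7 -0.7] | F [-1.2 -0.9  5.8] j [-0.91  0.29  0.26  2.07 -0.1   0.79  0.83]
```

```bash
python3 -m handwheel '[0,0,-25,0,0,0,255, 0,0,-45,0,0,-0.08,255, 0,0,-45,0,0,-0.08,255, 0,0,-45,0,0,-0.08,255, 0,0,-40,0,0,-0.095,255, 2.6,-25,0,0,0,0,255, 2.6,-45,0,0,0,0,255, 2.6,-45,0,0,0,0,255, 2.6,-45,0,0,0,0,255, 2.6,-45,0,0,0,0,255, 2.6,-45,0,0,0,0,255, 2.6,-45,0,0,0,0,255, 2.6,-45,0,0,0,0,255, 1.3,-25,0,0,0,0,255, 0,-9,0,0,0,0,255, 0,0,0,0,0,0,255, 0,0,0,0,0,0,255]'
python3 - <<'E'
from h import *
go([.466,-.0955,.2],100.9)
cal=optics.get_calibration("wrist"); im=optics.capture("wrist"); cv2.imwrite("pics/w2.png",im[:,:,::-1])
import pickle; pickle.dump(cal,open("w2.pkl","wb"))
E
```

```text
t: 5.1
ee_pos: [0.4628, -0.0928, 0.1992]
orientation: [0.298, -3.127, -0.001]
ft_force: [0.4, 0.1, -2.7]
gripper_width: 0.0548
t 5.10 pos [ 0.4628 -0.0928  0.1992] yang 100.90 tilt 0.04 w 0.0548 | turn -0.000 shift [-2.6 -3.3 -0.8] | F [ 0.4  0.1 -2.7] j [-0.57 -0.04  0.66  1.95  0.03  1.22  1.85]
```

View pics/w2.png

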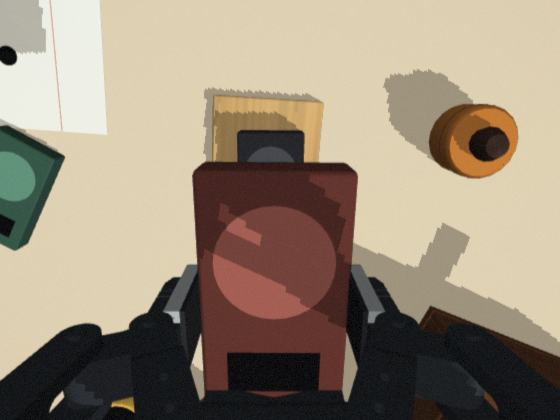

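The held brown stone (194..357, 162..395) sits squarely in the jaws; the base's near end shows at (237..304, 130) on the board. Zoom to get corners.

```bash
python3 - <<'E'
import cv2, numpy as np
im=cv2.imread("pics/w2.png")
a=cv2.resize(im[85:175,200:340],None,fx=5,fy=5,interpolation=cv2.INTER_CUBIC)
cv2.imwrite("pics/w2a.png",a)
b=cv2.resize(im[150:410,180:370],None,fx=2.3,fy=2.3,interpolation=cv2.INTER_CUBIC); cv2.imwrite("pics/w2b.png",b)
E
```

```text
(no output)
```

View pics/w2a.png

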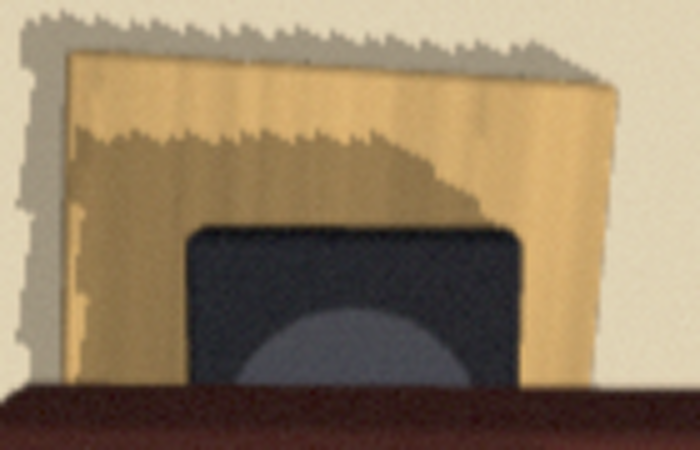

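View pics/w2b.png

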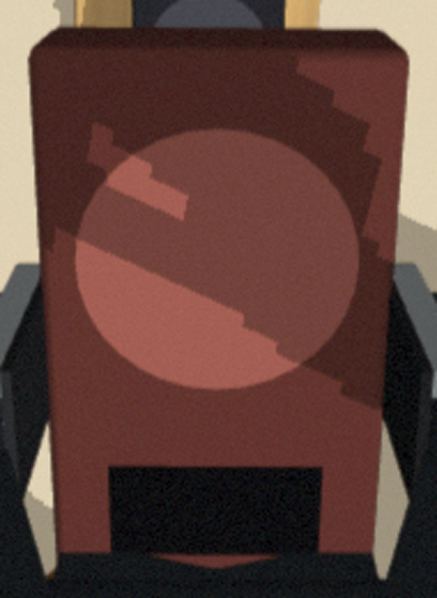

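```bash
python3 - <<'E'
from h import *
import pickle
cal=pickle.load(open("w2.pkl","rb"))
b=cast(cal,[(237.2,130.4),(304.4,130.4)],.028)*1000
print("base edge",b.round(1), np.linalg.norm(b[1]-b[0]))
d=b[0]-b[1]; u=d/np.linalg.norm(d); ang=np.degrees(np.arctan2(u[1],u[0])); print("y ang",ang)
s=arm.state(); z=s["ee_pos"][2]
h=cast(cal,[(193,174.8),(357.4,174.8)],z+.0195)*1000
print("held edge",h.round(1),np.linalg.norm(h[1]-h[0]))
T=np.array(cal["T"]); Rm=R.from_rotvec(s["orientation"]).as_matrix()
for n,P in(("base",b),("held",h)):
    print(n,"mid edge rel TCP in tool",(Rm.T@(P.mean(0)-s["ee_pos"]*1000)).round(1))
go([.466,-.0955,.2],100.9)
E
```

```text
base edge [[ 423.1 -131.    28. ]
 [ 412.7  -76.9   28. ]] 55.145326124993005
y ang -79.0467345184834
held edge [[ 421.3 -128.5  218.6]
 [ 410.9  -74.6  218.6]] 54.890318088561344
base mid edge rel TCP in tool [ 46.3  -2.8 171.2]
held mid edge rel TCP in tool [ 47.6  -0.  -19.5]
t 5.15 pos [ 0.4629 -0.0925  0.1991] yang 100.95 tilt 0.03 w 0.0547 | turn 0.001 shift [-2.5 -3.6 -0.9] | F [-1.2  1.1 -3.1] j [-0.57 -0.04  0.66  1.95  0.03  1.22  1.85]
```

```bash
python3 -m handwheel '[-1.3,-2.8,40,0,0,0,255, 0,0,45,0,0,0,255, 0,0,40,0,0,0,255, 0,0,25,0,0,0,255, 0,0,15,0,0,0,255, 0,0,0,0,0,0,255, 0,0,0,0,0,0,255, 0,0,0,0,0,0,255]'
python3 - <<'E'
from h import *
go([.466,-.0955,.0285],100.9)
E
```

```text
t: 5.95
ee_pos: [0.4657, -0.096, 0.0353]
orientation: [-0.298, 3.126, 0.0]
ft_force: [0.1, -0.4, -3.1]
gripper_width: 0.0551
t 5.95 pos [ 0.4657 -0.096   0.0353] yang 100.89 tilt 0.10 w 0.0551 | turn -0.000 shift [-0.4  0.4  6.8] | F [ 0.1 -0.4 -3.1] j [-0.5   0.22  0.68  2.12 -0.18  0.86  2.04]
```

```bash
python3 -m handwheel '[0,0,3,0,0,0,255, 0,0,2.5,0,0,0,255, 0,0,0.8,0,0,0,255, 0,0,0,0,0,0,255, 0,0,0,0,0,0,255]'
python3 - <<'E'
from h import *
go([.466,-.0955,.0285],100.9)
E
```

```text
t: 6.45
ee_pos: [0.4649, -0.0963, 0.0283]
orientation: [-0.297, 3.127, 0.001]
ft_force: [-2.6, 2.1, 5.1]
gripper_width: 0.0545
t 6.45 pos [ 0.4649 -0.0963  0.0283] yang 100.84 tilt 0.03 w 0.0545 | turn -0.001 shift [-1.2  0.6 -0.2] | F [-2.6  2.1  5.1] j [-0.5   0.23  0.67  2.12 -0.19  0.85  2.05]
```

```bash
python3 -m handwheel '[0,0,0,0,0,0,0, 0,0,0,0,0,0,0, 0,0,0,0,0,0,0, 0,0,0,0,0,0,0, 0,0,0,0,0,0,0, 0,0,-20,0,0,0,0, 0,0,-45,0,0,0.05,0, 0,0,-45,0,0,0.12,0, 0,0,-45,0,0,0.12,0, 0,0,-20,0,0,0.12,0, 0,0,0,0,0,0.12,0, 0,0,0,0,0,0,0]'
python3 - <<'E'
from h import *
go([.5124,-.3227,.2],70.1)
cal=optics.get_calibration("wrist"); im=optics.capture("wrist"); cv2.imwrite("pics/w3.png",im[:,:,::-1])
import pickle; pickle.dump(cal,open("w3.pkl","wb"))
E
```

```text
t: 7.65
ee_pos: [0.4651, -0.0965, 0.2036]
orientation: [0.535, 3.094, 0.001]
ft_force: [0.2, -0.6, -0.7]
gripper_width: 0.0852
t 7.65 pos [ 0.4651 -0.0965  0.2036] yang 70.37 tilt 0.09 w 0.0852 | turn 0.005 shift [-121.5 -196.6    3.5] | F [ 0.2 -0.6 -0.7] j [-0.61 -0.05  0.71  1.94  0.03  1.23  1.32]
```

View pics/w3.png

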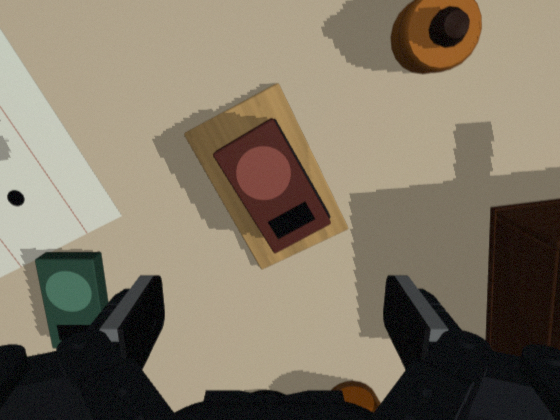

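The brown stone lies on the base at (214..330, 120..252), nearly flush. Now to green.

```bash
python3 - <<'E'
from h import *
import pickle
cal=pickle.load(open("w3.pkl","rb")); im=cv2.imread("pics/w3.png")
fn=lambda H,S,V:((V<110)&(((H<10)|(H>170))&(S>80)))|((H<9)&(S>95))|(V<45)
print(measure(im,cal,(205,110,135,150),fn,.048,save="pics/w3m.png"))
E
python3 -m handwheel '[-24,-39,0,0,0,0,0, -24,-39,0,0,0,0,0, -24,-39,0,0,0,0,0, -24,-39,0,0,0,0,0, -20,-30,0,0,0,0,0, -5.5,-10,0,0,0,0,0, 0,0,0,0,0,0,0, 0,0,0,0,0,0,0]'
python3 - <<'E'
from h import *
go([.5124,-.3227,.2],70.1)
cal=optics.get_calibration("wrist"); im=optics.capture("wrist"); cv2.imwrite("pics/w4.png",im[:,:,::-1])
import pickle; pickle.dump(cal,open("w4.pkl","wb"))
im=cv2.imread("pics/w4.png")
fn=lambda H,S,V:((H>50)&(H<100)&(S>50)&(V<200))|(V<45)
print(measure(im,cal,(200,100,140,170),fn,.02,save="pics/w4m.png"))
E
```

```text
(464.4, -95.6, 99.2, 57.0, 10.5)
t: 8.5
ee_pos: [0.5134, -0.3209, 0.2022]
orientation: [-0.53, -3.095, -0.001]
ft_force: [1.0, 0.9, 0.7]
gripper_width: 0.0859
t 8.50 pos [ 0.5134 -0.3209  0.2022] yang 70.57 tilt 0.09 w 0.0859 | turn 0.008 shift [ 0.4 -2.   2.2] | F [1.  0.9 0.7] j [-0.22  0.35  0.89  1.65 -0.28  1.28  1.95]
(514.1, -324.8, 99.3, 54.7, -19.6)
```

View pics/w3m.png

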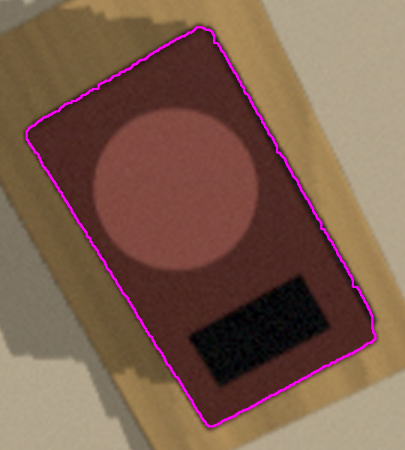

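View pics/w4m.png

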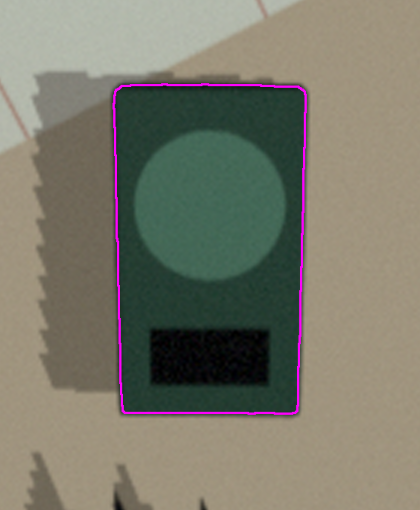

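View pics/w4.png

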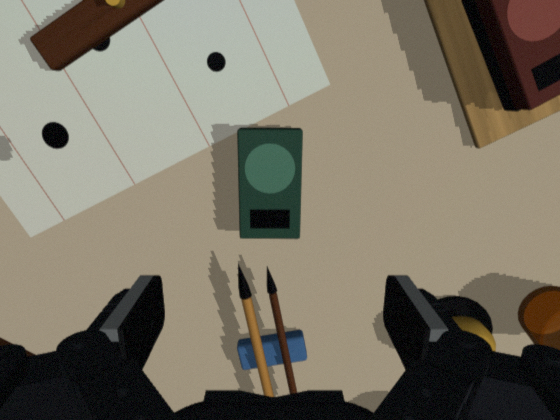

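Green is cleanly outlined (238..302, 128..239), brush tips about 25 mm beyond its well end – clear of the fingers.

```bash
python3 - <<'E'
from h import *
go([.5141,-.3248,.001],70.4)
E
python3 -m handwheel '[1,-4,45,0,0,0,0, 0,0,45,0,0,0,0, 0,0,45,0,0,0,0, 0,0,35,0,0,0,0, 0,0,20,0,0,0,0, 0,0,0,0,0,0,0, 0,0,0,0,0,0,0, 0,0,0,0,0,0,0]'
python3 - <<'E'
from h import *
go([.5141,-.3248,.001],70.4)
E
```

```text
t 8.55 pos [ 0.5138 -0.3203  0.2025] yang 70.61 tilt 0.08 w 0.0854 | turn 0.004 shift [ -2.   -4.3 201.5] | F [ 0.1  0.9 -1. ] j [-0.22  0.35  0.89  1.65 -0.28  1.28  1.95]
t: 9.35
ee_pos: [0.5127, -0.3252, 0.0148]
orientation: [0.531, 3.094, -0.0]
ft_force: [-0.6, 0.2, 0.3]
gripper_width: 0.0856
t 9.35 pos [ 0.5127 -0.3252  0.0148] yang 70.53 tilt 0.15 w 0.0856 | turn 0.002 shift [-1.1  0.9 13.8] | F [-0.6  0.2  0.3] j [-0.1   0.56  0.76  1.82 -0.47  0.95  2.1 ]
```

```bash
python3 -m handwheel '[-1,0.5,7,0,0,0,0, 0,0,6.5,0,0,0,0, 0,0,0,0,0,0,255, 0,0,0,0,0,0,255, 0,0,0,0,0,0,255, 0,0,0,0,0,0,255, 0,0,0,0,0,0,255, 0,0,0,0,0,0,255]'
python3 - <<'E'
from h import *
go([.5141,-.3248,.2],70.4)
E
```

```text
t: 10.15
ee_pos: [0.5126, -0.3254, -0.0003]
orientation: [0.533, 3.096, -0.0]
ft_force: [-1.6, -0.9, 2.7]
gripper_width: 0.0551
t 10.15 pos [ 5.126e-01 -3.254e-01 -3.000e-04] yang 70.46 tilt 0.02 w 0.0551 | turn 0.001 shift [  -1.3    1.1 -200.3] | F [-1.6 -0.9  2.7] j [-0.09  0.58  0.75  1.82 -0.48  0.93  2.11]
```

```bash
python3 -m handwheel '[0,0,-25,0,0,0,255, 0,0,-45,0,0,-0.05,255, 0,0,-45,0,0,-0.12,255, 0,0,-45,0,0,-0.12,255, 0,0,-40,0,0,-0.12,255, 0,0,0,0,0,-0.12,255, 0,30,0,0,0,0,255, 1,45,0,0,0,0,255, 1,45,0,0,0,0,255, 1,45,0,0,0,0,255, 0,40,0,0,0,0,255, 0,22,0,0,0,0,255, 0,8,0,0,0,0,255, 0,0,0,0,0,0,255, 0,0,0,0,0,0,255, 0,0,0,0,0,0,255]'
python3 - <<'E'
from h import *
go([.466,-.0955,.2],100.7)
cal=optics.get_calibration("wrist"); im=optics.capture("wrist"); cv2.imwrite("pics/w5.png",im[:,:,::-1])
import pickle; pickle.dump(cal,open("w5.pkl","wb"))
im=cv2.imread("pics/w5.png")
a=cv2.resize(im[85:215,170:380],None,fx=3.8,fy=3.8,interpolation=cv2.INTER_CUBIC); cv2.imwrite("pics/w5a.png",a)
E
```

```text
t: 11.75
ee_pos: [0.4655, -0.0965, 0.1994]
orientation: [0.293, -3.128, 0.001]
ft_force: [0.7, 0.2, -2.5]
gripper_width: 0.0549
t 11.75 pos [ 0.4655 -0.0965  0.1994] yang 100.71 tilt 0.04 w 0.0549 | turn 0.000 shift [-0.7  0.9 -0.6] | F [ 0.7  0.2 -2.5] j [-0.53 -0.03  0.64  1.94  0.02  1.22  1.86]
```

View pics/w5.png

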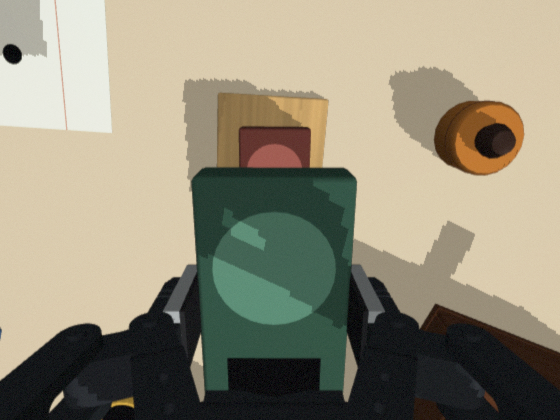

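View pics/w5a.png

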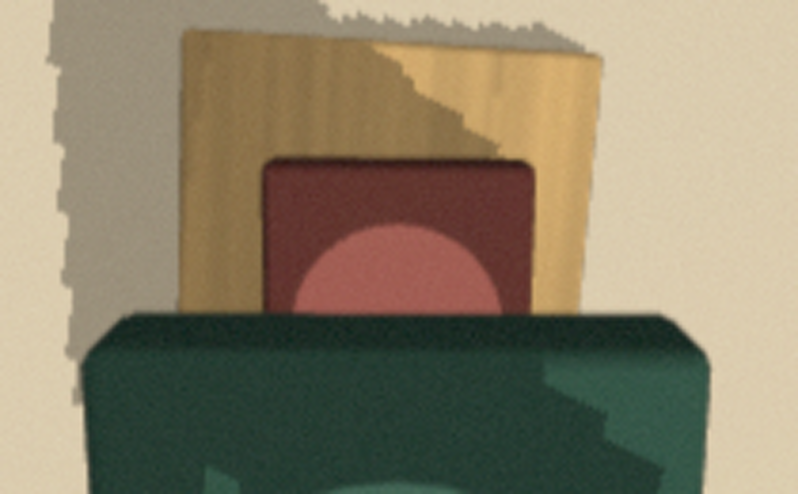

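Brown's end on the board at (239..311, 128), held green's top-face edge at (192..357, 180); both square. Compute the offset.

```bash
python3 - <<'E'
from h import *
import pickle
cal=pickle.load(open("w5.pkl","rb"))
s=arm.state(); z=s["ee_pos"][2]; Rm=R.from_rotvec(s["orientation"]).as_matrix()
b=cast(cal,[(239.2,129),(310.5,129)],.048)*1000
h=cast(cal,[(192.4,180.3),(356.8,180.3)],z+.0203)*1000
for n,P in(("brown",b),("held",h)):
    print(n,np.linalg.norm(P[1]-P[0]).round(1),"mid edge rel TCP in tool",(Rm.T@(P.mean(0)-s["ee_pos"]*1000)).round(1))
go([.4655,-.096,.0478],100.7)
E
```

```text
brown 54.8 mid edge rel TCP in tool [ 48.8   0.5 151.4]
held 54.8 mid edge rel TCP in tool [ 45.8  -0.1 -20.3]
t 11.80 pos [ 0.4655 -0.0964  0.1994] yang 100.71 tilt 0.04 w 0.0549 | turn 0.000 shift [-1.000e-01  5.000e-01  1.516e+02] | F [-0.2  0.1 -3.2] j [-0.53 -0.03  0.64  1.94  0.02  1.22  1.86]
```

```bash
python3 -m handwheel '[1.8,0.5,40,0,0,0,255, 0,0,45,0,0,0,255, 0,0,35,0,0,0,255, 0,0,15,0,0,0,255, 0,0,9,0,0,0,255, 0,0,0,0,0,0,255, 0,0,0,0,0,0,255, 0,0,0,0,0,0,255]'
python3 - <<'E'
from h import *
go([.4635,-.096,.0478],100.7)
E
```

```text
t: 12.6
ee_pos: [0.4645, -0.095, 0.0566]
orientation: [-0.296, 3.126, 0.0]
ft_force: [-0.1, -0.7, -2.9]
gripper_width: 0.0551
t 12.60 pos [ 0.4645 -0.095   0.0566] yang 100.83 tilt 0.11 w 0.0551 | turn 0.002 shift [ 1.2 -0.8  8.8] | F [-0.1 -0.7 -2.9] j [-0.49  0.17  0.65  2.1  -0.13  0.91  1.99]
```

```bash
python3 -m handwheel '[0.6,-0.5,4,0,0,0,255, 0,0,3,0,0,0,255, 0,0,1,0,0,0,255, 0,0,0,0,0,0,255, 0,0,0,0,0,0,255]'
python3 - <<'E'
from h import *
go([.4635,-.096,.0478],100.7)
E
```

```text
t: 13.1
ee_pos: [0.4631, -0.0953, 0.0476]
orientation: [0.297, -3.127, -0.0]
ft_force: [-2.7, 0.4, 3.3]
gripper_width: 0.0547
t 13.10 pos [ 0.4631 -0.0953  0.0476] yang 100.84 tilt 0.01 w 0.0547 | turn 0.002 shift [-0.3 -0.8 -0.2] | F [-2.7  0.4  3.3] j [-0.49  0.18  0.65  2.11 -0.14  0.89  2.01]
```

```bash
python3 -m handwheel '[0,0,0,0,0,0,0, 0,0,0,0,0,0,0, 0,0,0,0,0,0,0, 0,0,0,0,0,0,0, 0,0,0,0,0,0,0, 0,0,-20,0,0,0,0, 0,0,-45,0,0,0,0, 0,0,-45,0,0,0.1,0, 0,0,-45,0,0,0.1,0, 0,0,-25,0,0,0.1,0, 0,0,0,0,0,0.1,0, 0,0,0,0,0,0,0, 0,0,0,0,0,0,0]'
python3 - <<'E'
from h import *
go([.551,.2005,.25],78.2)
for n in("wrist","top"):
    cal=optics.get_calibration(n); im=optics.capture(n); cv2.imwrite(f"pics/{n}6.png",im[:,:,::-1])
    import pickle; pickle.dump(cal,open(f"{n}6.pkl","wb"))
E
```

```text
t: 14.4
ee_pos: [0.4627, -0.0954, 0.227]
orientation: [-0.326, -3.124, 0.0]
ft_force: [0.2, 0.6, 0.1]
gripper_width: 0.0856
t 14.40 pos [ 0.4627 -0.0954  0.227 ] yang 78.08 tilt 0.04 w 0.0856 | turn -0.002 shift [-25.9 307.7 -23.1] | F [0.2 0.6 0.1] j [-0.55 -0.07  0.64  1.91  0.04  1.29  1.44]
```

View pics/wrist6.png

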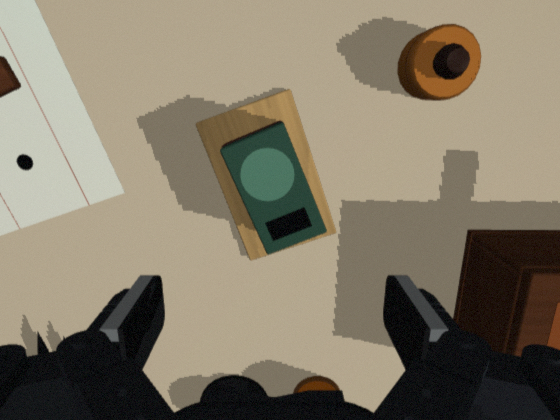

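```bash
python3 - <<'E'
from h import *
import pickle
cal=pickle.load(open("wrist6.pkl","rb")); im=cv2.imread("pics/wrist6.png")
fn=lambda H,S,V:((H>50)&(H<100)&(S>50)&(V<200))|(V<45)
print(measure(im,cal,(210,110,130,150),fn,.068,save="pics/w6m.png"))
cv2.imwrite("pics/s6.png",cv2.resize(optics.capture("scene")[170:270,180:300,::-1],None,fx=6,fy=6,interpolation=cv2.INTER_CUBIC))
t=cv2.imread("pics/top6.png"); cv2.imwrite("pics/t6.png",cv2.resize(t[150:290,170:360],None,fx=4,fy=4,interpolation=cv2.INTER_CUBIC))
E
```

```text
(464.1, -95.3, 100.9, 54.9, 10.9)
```

View pics/s6.png

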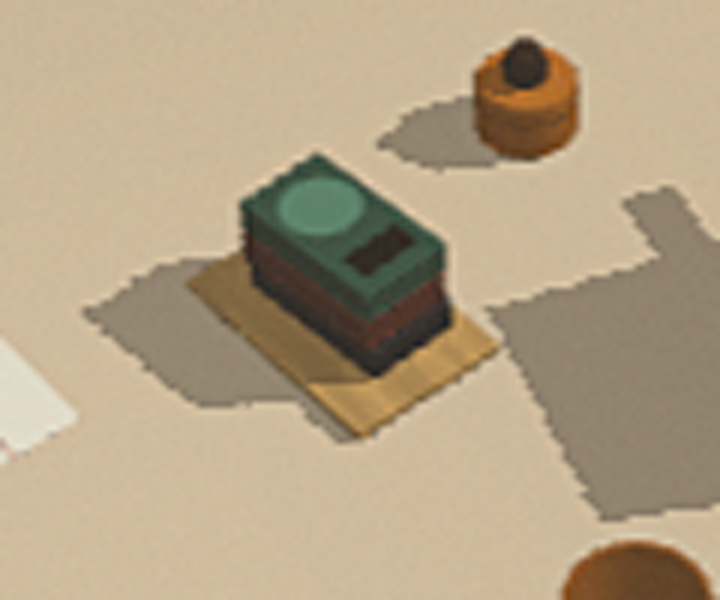

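View pics/t6.png

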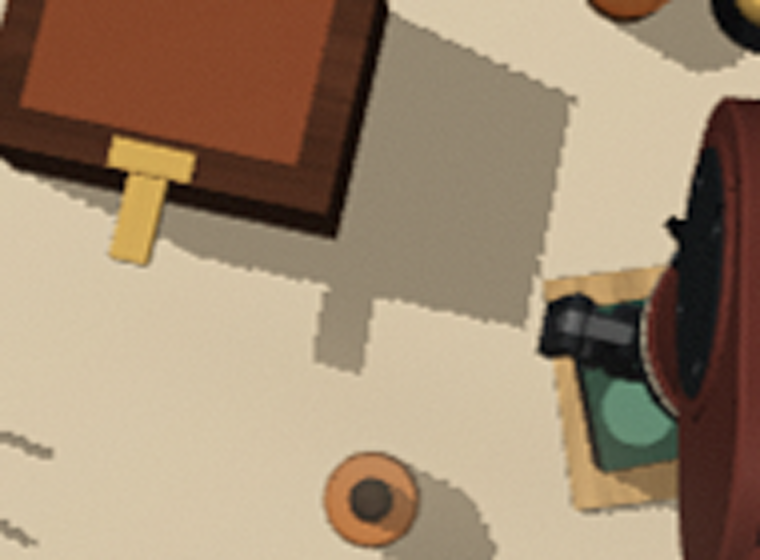

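View pics/w6m.png

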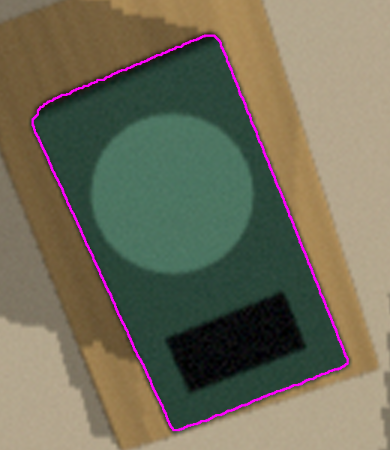

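The pile is flush in all views: green at (464.1,-95.3), yaw 10.9°, as brown (464.4,-95.6, 10.5°) and base. On to the tab.

```bash
python3 -m handwheel '[-3,30,-10,0,0,0,0, -4,45,-10,0,0,0,0, -4,45,-3,0,0,0,0, -4,45,0,0,0,0,0, -4,45,0,0,0,0,0, -4,45,0,0,0,0,0, -3,30,0,0,0,0,0, 0,16,0,0,0,0,0, 0,7,0,0,0,0,0, 0,0,0,0,0,0,0, 0,0,0,0,0,0,0]'
python3 - <<'E'
from h import *
go([.551,.2005,.25],78.2)
cal=optics.get_calibration("wrist"); im=optics.capture("wrist"); cv2.imwrite("pics/w7.png",im[:,:,::-1])
import pickle; pickle.dump(cal,open("w7.pkl","wb"))
E
```

```text
t: 15.65
ee_pos: [0.5531, 0.1983, 0.2506]
orientation: [0.334, 3.124, -0.001]
ft_force: [0.5, -0.3, 0.6]
gripper_width: 0.0852
t 15.65 pos [0.5531 0.1983 0.2506] yang 77.80 tilt 0.03 w 0.0852 | turn -0.007 shift [2.5 1.7 0.6] | F [ 0.5 -0.3  0.6] j [-0.79  0.2   0.43  1.61 -0.09  1.35  1.01]
```

View pics/w7.png

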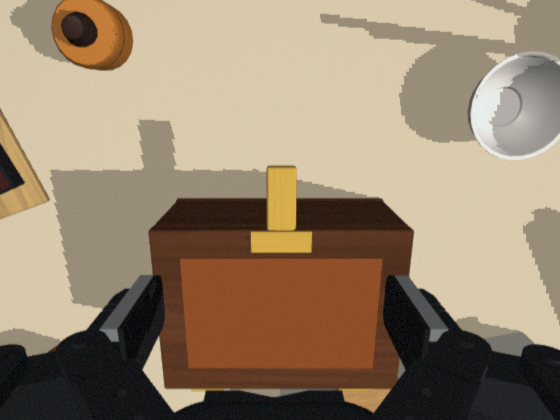

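Tab seen from (267..296, 167) tip to (266..297, 231) at the lid edge, straight along the image column; lid front edge (151..412, 230).

```bash
python3 - <<'E'
from h import *
import pickle
cal=pickle.load(open("w7.pkl","rb")); im=cv2.imread("pics/w7.png")
fn=lambda H,S,V:(S>140)&(V>140)&(H>18)
print(measure(im,cal,(255,150,55,80),fn,.1015))
e=cast(cal,[(151,230),(412,230)],.1025)*1000
print(e.round(1),np.linalg.norm(e[0]-e[1]).round(1),"mid",e.mean(0).round(1))
d=e[1]-e[0]; print("y ang",np.degrees(np.arctan2(d[1],d[0])))
a=np.arctan2(d[1],d[0]); f=np.array([-np.sin(a),np.cos(a)])  # forward (-x chest)
print("grip pt from edge",(e.mean(0)[:2]+32*f).round(1),"hinge",(e.mean(0)[:2]-160*f).round(1))
t=cast(cal,[(266.5,168),(296,168)],.1015)*1000; print("tip mid",t.mean(0).round(1),"grip from tip",(t.mean(0)[:2]-20*f).round(1))
g=(t.mean(0)[:2]-20*f+e.mean(0)[:2]+32*f)/2/1000
go([g[0],g[1],.0775],np.degrees(a))
E
```

```text
(560.5, 203.2, 52.1, 23.3, -12.0)
[[563.6  93.  102.5]
 [608.7 302.8 102.5]] 214.6 mid [586.1 197.9 102.5]
y ang 77.88400296548745
grip pt from edge [554.9 204.6] hinge [742.6 164.3]
tip mid [535.9 208.3 101.5] grip from tip [555.4 204.1]
t 15.70 pos [0.5531 0.1983 0.2508] yang 77.79 tilt 0.02 w 0.0854 | turn -0.002 shift [ -0.7   6.3 173.3] | F [ 0.1 -0.7 -0.1] j [-0.79  0.2   0.43  1.61 -0.09  1.35  1.01]
```

```bash
python3 -m handwheel '[0,6,45,0,0,0,0, 0,0,45,0,0,0,0, 0,0,45,0,0,0,0, 0,0,25,0,0,0,0, 0,0,13,0,0,0,0, 0,0,0,0,0,0,0, 0,0,0,0,0,0,0, 0,0,0,0,0,0,0]'
python3 - <<'E'
from h import *
go([.5547,.2038,.0775],77.9)
cal=optics.get_calibration("wrist"); im=optics.capture("wrist"); cv2.imwrite("pics/w8.png",im[:,:,::-1])
E
```

```text
t: 16.5
ee_pos: [0.5554, 0.2065, 0.0794]
orientation: [0.331, 3.122, 0.003]
ft_force: [-0.5, 0.6, -0.4]
gripper_width: 0.0852
t 16.50 pos [0.5554 0.2065 0.0794] yang 77.90 tilt 0.17 w 0.0852 | turn 0.000 shift [ 0.2 -2.8  1.9] | F [-0.5  0.6 -0.4] j [-0.76  0.36  0.4   1.8  -0.16  1.01  1.06]
```

View pics/w8.png

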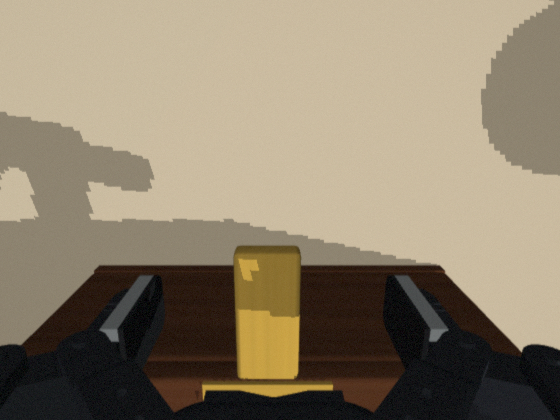

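The tab (235..300, 245..380) lies between the pads, about 5 px (2 mm) left of the middle.

```bash
python3 -m handwheel '[0,-2,1.5,0,0,0,0, 0,0,0,0,0,0,255, 0,0,0,0,0,0,255, 0,0,0,0,0,0,255, 0,0,0,0,0,0,255, 0,0,0,0,0,0,255, 0,0,0,0,0,0,255, 0,0,0,0,0,0,255, 0,0,0,0,0,0,255]' 40
python3 - <<'E'
from h import *
go([.5547,.2038,.0775],77.9)
th=np.radians(np.arange(0,61,4)); f=192*np.cos(th)-6*np.sin(th); h=192*np.sin(th)+6*np.cos(th)
for a,b,c in zip(np.degrees(th)[1:],np.diff(f),np.diff(h)): print(round(a),b.round(1),(-c).round(1))
E
```

```text
t: 17.45
ee_pos: [0.5538, 0.2043, 0.076]
orientation: [-0.331, -3.124, -0.0]
ft_force: [-0.8, -0.3, 1.7]
gripper_width: 0.0236
t 17.45 pos [0.5538 0.2043 0.076 ] yang 77.92 tilt 0.01 w 0.0236 | turn 0.000 shift [-1.  -0.3 -1.5] | F [-0.8 -0.3  1.7] j [-0.76  0.36  0.4   1.8  -0.16  1.01  1.06]
4 -0.9 -13.4
8 -1.8 -13.3
12 -2.7 -13.1
16 -3.6 -12.9
20 -4.5 -12.6
24 -5.4 -12.3
28 -6.3 -11.9
32 -7.1 -11.4
36 -7.8 -10.9
40 -8.6 -10.3
44 -9.3 -9.7
48 -9.9 -9.0
52 -10.5 -8.3
56 -11.1 -7.5
60 -11.6 -6.7
```

Gripped (23.6 mm). Raise along the arc, first 20 degrees.

```bash
python3 -m handwheel '[-0.4,0,-6.7,0,0,0,255, -0.5,0,-6.7,0,0,0,255, -0.9,0,-6.7,0,0,0,255, -0.9,0,-6.6,0,0,0,255, -1.3,0,-6.6,0,0,0,255, -1.4,0,-6.5,0,0,0,255, -1.8,0,-6.5,0,0,0,255, -1.8,0,-6.4,0,0,0,255, -2.2,0,-6.3,0,0,0,255, -2.3,0,-6.3,0,0,0,255, 0,0,0,0,0,0,255, 0,0,0,0,0,0,255]'
python3 - <<'E'
from h import *
go([.5547,.2038,.0775],77.9)
cal=optics.get_calibration("wrist"); im=optics.capture("wrist"); cv2.imwrite("pics/w9.png",im[:,:,::-1])
E
```

```text
t: 18.65
ee_pos: [0.5669, 0.2015, 0.1413]
orientation: [-0.33, -3.124, 0.0]
ft_force: [0.0, 2.2, -4.2]
gripper_width: 0.0234
t 18.65 pos [0.5669 0.2015 0.1413] yang 77.92 tilt 0.01 w 0.0234 | turn 0.000 shift [12.4 -0.3 63.8] | F [ 0.   2.2 -4.2] j [-0.76  0.31  0.42  1.72 -0.14  1.14  1.06]
```

View pics/w9.png

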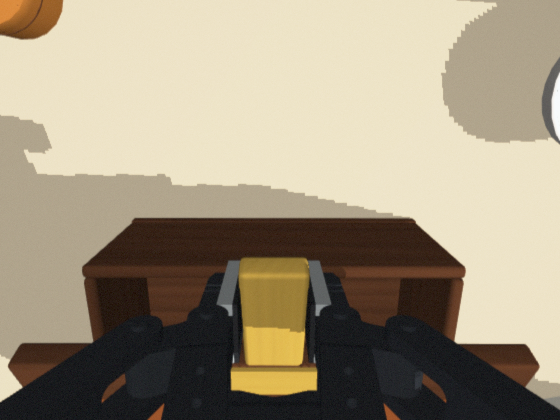

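The lid is rising with the tab (240..307, 260..365) still firmly between the pads; forces are small. Continue the arc.

```bash
python3 -m handwheel '[-2.7,0,-6.2,0,0,0,255, -2.7,0,-6.1,0,0,0,255, -3.1,0,-6,0,0,0,255, -3.2,0,-5.9,0,0,0,255, -3.5,0,-5.8,0,0,0,255, -3.6,0,-5.6,0,0,0,255, -3.9,0,-5.5,0,0,0,255, -3.9,0,-5.4,0,0,0,255, -4.3,0,-5.2,0,0,0,255, -4.3,0,-5.1,0,0,0,255, 0,0,0,0,0,0,255, 0,0,0,0,0,0,255]'
python3 - <<'E'
from h import *
go([.5547,.2038,.0775],77.9)
E
```

```text
t: 19.9
ee_pos: [0.6016, 0.194, 0.1982]
orientation: [0.331, 3.124, -0.0]
ft_force: [0.2, 1.9, -3.8]
gripper_width: 0.0228
t 19.90 pos [0.6016 0.194  0.1982] yang 77.91 tilt 0.02 w 0.0228 | turn 0.000 shift [ 48.   -0.3 120.7] | F [ 0.2  1.9 -3.8] j [-0.73  0.33  0.43  1.57 -0.14  1.27  1.09]
```

```bash
python3 -m handwheel '[-4.6,0,-4.9,0,0,0,255, -4.7,0,-4.8,0,0,0,255, -4.9,0,-4.6,0,0,0,255, -5,0,-4.4,0,0,0,255, -5.2,0,-4.2,0,0,0,255, -5.3,0,-4.1,0,0,0,255, -5.5,0,-3.8,0,0,0,255, -5.6,0,-3.7,0,0,0,255, -5.8,0,-3.4,0,0,0,255, -5.8,0,-3.3,0,0,0,255, 0,0,0,0,0,0,255, 0,0,0,0,0,0,255, 0,0,0,0,0,0,255, 0,0,0,0,0,0,255]'
python3 - <<'E'
from h import *
go([.5547,.2038,.0775],77.9)
for n in("wrist","scene","top"):
    im=optics.capture(n); cv2.imwrite(f"pics/{n}10.png",im[:,:,::-1])
E
```

```text
t: 21.3
ee_pos: [0.653, 0.183, 0.2394]
orientation: [0.331, 3.123, -0.0]
ft_force: [0.6, 0.9, -3.8]
gripper_width: 0.0231
t 21.30 pos [0.653  0.183  0.2394] yang 77.91 tilt 0.05 w 0.0231 | turn 0.000 shift [100.6  -0.2 161.8] | F [ 0.6  0.9 -3.8] j [-0.66  0.41  0.45  1.39 -0.18  1.38  1.15]
```

View pics/wrist10.png

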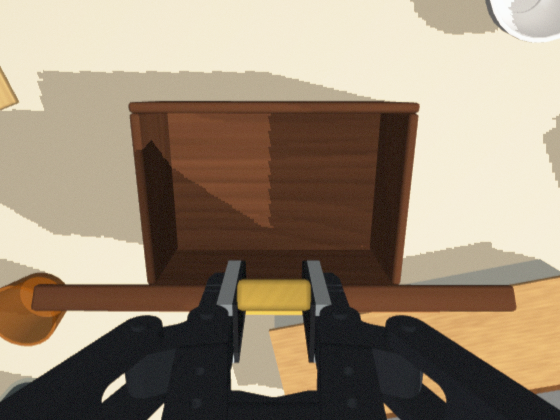

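View pics/scene10.png

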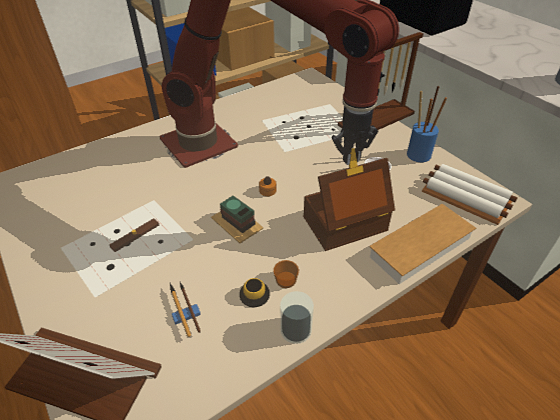

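View pics/top10.png

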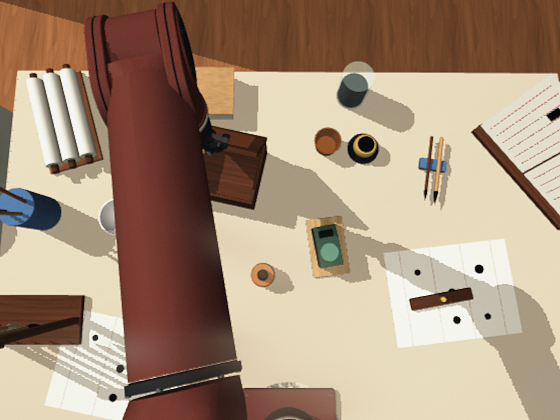

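All good: tab still in the pads, lid open, pile intact at (327,247) in the top view. Check the lid angle by projecting its front corners at a few angles against the scene picture.

```bash
python3 - <<'E'
from h import *
cs=optics.get_calibration("scene"); hinge=np.array([.7415,.1640,.0905]); a=np.radians(-12.1)
ex=np.array([np.cos(a),np.sin(a),0]); ey=np.array([-np.sin(a),np.cos(a),0]); ez=np.array([0,0,1.])
for d in (0,54,57,60,63,66):
    t=np.radians(d); x=np.cos(t)*ex-np.sin(t)*ez; z=np.sin(t)*ex+np.cos(t)*ez
    P=[hinge-.16*x+s*.11*ey+zz*z for s in(-1,1) for zz in(0.012,0)]+[hinge+s*.11*ey+.012*z for s in(-1,1)]
    print(d,proj(cs,P).round(1).tolist())
for n,o in(("scene10","a"),("scene0","b")):
    im=cv2.imread(f"pics/{n}.png"); cv2.imwrite(f"pics/z{o}.png",cv2.resize(im[145:255,295:405],None,fx=5,fy=5,interpolation=cv2.INTER_CUBIC))
go([.653,.183,.2394])
E
```

```text
0 [[303.3, 192.8], [303.1, 195.7], [365.6, 175.0], [365.1, 177.9], [326.9, 227.6], [393.3, 206.8]]
54 [[316.1, 176.2], [314.5, 176.1], [384.5, 157.3], [382.4, 157.3], [328.3, 231.2], [394.8, 210.1]]
57 [[317.4, 176.6], [315.6, 176.2], [386.1, 157.5], [383.9, 157.3], [328.4, 231.4], [394.8, 210.3]]
60 [[318.6, 177.1], [316.9, 176.5], [387.8, 157.9], [385.5, 157.5], [328.4, 231.6], [394.9, 210.5]]
63 [[320.0, 177.8], [318.1, 177.0], [389.4, 158.4], [387.1, 157.9], [328.4, 231.8], [394.9, 210.7]]
66 [[321.3, 178.7], [319.4, 177.6], [391.1, 159.2], [388.7, 158.3], [328.5, 232.0], [394.9, 210.9]]
t 21.45 pos [0.6529 0.183  0.2393] yang 77.91 tilt 0.04 w 0.0231 | turn 0.000 shift [-0.1  0.1 -0.1] | F [ 2.5  0.3 -5.1] j [-0.66  0.41  0.45  1.39 -0.18  1.38  1.15]
```

View pics/za.png

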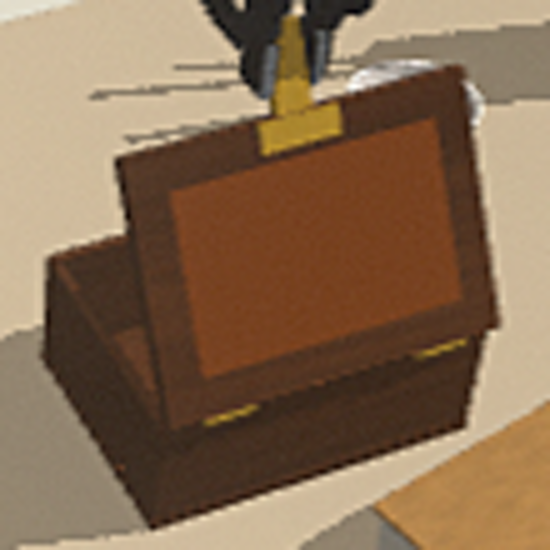

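Lid corners at (318.4,176.6) and (387.6,158.2) match the 60° prediction. Let it settle a moment, then hand in.

```bash
python3 -m handwheel '[0,0,0,0,0,0,255, 0,0,0,0,0,0,255, 0,0,0,0,0,0,255, 0,0,0,0,0,0,255, 0,0,0,0,0,0,255]'
python3 - <<'E'
from h import *
go([.653,.183,.2394])
s=arm.state(); print(abs(s["joint_velocities"]).max(), s["gripper_width"])
print(arm.close_job())
E
```

```text
t: 21.95
ee_pos: [0.6527, 0.183, 0.2392]
orientation: [0.331, 3.124, -0.0]
ft_force: [2.6, -0.0, -5.0]
gripper_width: 0.0235
t 21.95 pos [0.6527 0.183  0.2392] yang 77.91 tilt 0.01 w 0.0235 | turn 0.000 shift [-0.3  0.  -0.2] | F [ 2.6 -0.  -5. ] j [-0.66  0.41  0.45  1.39 -0.18  1.38  1.15]
0.0014314132993375572 0.023470641048361954
the job is handed in; nothing more can be done
None
```

I stacked the brown stone and then the green one on the base stone and let go of both. Then I pinched the lid's tab, raised the lid along its arc to 60°, and handed the job in at about 22 s while still holding it.

My last checks:
- **Pile:** The brown and green stones measured within about 1 mm and 0.5° of each other. Both were about 2 mm from where I had measured the base stone. The base stone is about 6 mm from the board's middle. The last scene and top views show the pile standing intact after the lid was raised.
- **Lid:** Its corners in the scene picture match the 60° prediction to within about half a pixel. The tool's travel (163 mm up, 102 mm back) also agrees with 60°. The grip reads 23.5 mm on the 24 mm tab, the wrist force was about 5 N, and the arm was still.
- **Other objects:** I saw none of them move in the pictures, but I did not measure their positions. The arm hid part of the water bowl in the last top view.
- **Disagreement:** The top and wrist cameras differed by 3–5 mm on the tab and hinge positions. I relied mostly on the wrist camera, and the grasp went in cleanly.

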